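Load the tube block into the incubator lift

TASK

Tip the storage bin forward on its pivot and lift out the aluminium tube block that stands in the back of it. Set the block flat in the sprung tray of the incubator, press it down and hold it there until the catch has swung in over the tray's bar, then let go so that the tray stays down with the block in it. Leave the other things where they stand and the vials in the bin.

Things in the scene. Friction and masses are not known exactly. Their poses are not given: they have to be found in the camera images.
- rack: White sheet-metal storage rack, 136 x 148 x 152 mm (x, y, z of its own frame), fixed. Origin under the middle of its foot plate; its -x side is the open front, facing the robot. It holds a grey tip-out bin; a top board (underside 145 mm up, from 10 mm ahead of the origin, x = -0.010, to the back) covers the rear of the bin, so that while the bin is shut the block in its back cannot be drawn out. A jar and a small bottle stand fixed on the rear of the board.
- bin (a joint): Tilt of the grey bin in the rack about a level pivot along its y axis: 0 shut (upright), 0.68 rad (39 deg) tipped fully forward, towards the rack's front, against its stop. A stiff hinge: it stays where it is left; about 8 N at the pull moves it. Tipped to 0.60 or more, the block can be drawn straight out along the bin's own z axis past the top board; about 80 mm clears it.
- bin_hinge (a point): Middle of the bin's pivot line, which runs along the point's y axis, 22 mm up near the rack's front. The point turns with the bin: its x axis points to the bin's back, its z axis up along the bin's walls. In this frame: front wall x -8 to -4 mm (58 mm high), divider x 30 to 34 mm (top at z 30 mm), back wall at x 102 mm (top at z 52 mm), side walls at y +-59 mm inside (top at z 42 mm), floor z -4 mm. The vials stand ahead of the divider, the block behind it.
- bin_pull (a point): The part of the bin's pull to grip: a black upright fin on the middle of the bin's front, 14 mm thick along y, 26 mm deep along x, top 18 mm above this point. Free on both sides. At (-24.5, 0, 80) mm in the frame of bin_hinge; axes as there.
- block_center (a point): Middle of the aluminium tube block (60 x 110 x 45 mm along x, y, z; about 0.32 kg, with eight dark bores in its top), half-way up the metal, 22.5 mm above its underside. z points up out of the bores. Turned half round it is the same. It stands in the bin's rear compartment with 4 mm of play on each side, long side along y.
- block_grip (a point): Where to grip the block: the middle of the black grip that stands on its top, a flat-sided post 18 mm along x, 30 mm along y, 38 mm tall (21 mm below to 17 mm above this point). 66 mm above the block's underside; axes as block_center.
- lift: White block incubator with an open-topped chamber, fixed; 192 x 180 mm, rim 100 mm above the table. Origin on the table under the middle of the chamber; -x is its front (with the catch), +x its back (display). The chamber is 88 x 136 mm inside.
- tray (a joint): Sinking of the sprung tray, in m: 0 at the top, 0.041 at its bottom stop. It takes 2.5 N at the top and 13 N at the bottom to hold down, including the block's weight of about 3 N (the block alone sinks it 0 to 6 mm), and 2 to 3 N more while the bar pushes the catch aside (from 0.008 to 0.036). The bar has passed the hook at 0.037; held by the catch, the tray rests at about 0.036. If let go before the catch is in, it rises again.
- tray_floor (a point): Middle of the upper face of the tray's floor, 105 mm above the table when up; moves down with the tray. z up, x and y as lift. The aluminium tray measures 68 x 118 mm inside its rim (4 mm of play round the block, long side along y); the rim stands 7 mm above the floor.
- catch (a joint): Angle of the steel catch on the front of the incubator, rad: 0 swung in (engaged, or idle), up to 0.45 pushed out. Sprung inward but slow: the sinking bar pushes it out to about 0.25, and with the tray held at its bottom it takes about half a second to swing back in over the bar.
- catch_hook (a point): Underside of the catch's hook, 61.5 mm above the table at the front of the incubator, 66 mm ahead of the chamber's middle; it holds the tray's steel bar down. A black thumb plate on top of the catch (to 100 mm up) would release it: keep off it.
- vial_1: Small capped glass vial, 25 mm wide, 48 mm tall, right of the three that stand loose in the bin's front compartment. Origin at the centre of its underside. To stay in the bin.
- vial_2: Small capped glass vial, 25 mm wide, 48 mm tall, middle of the three that stand loose in the bin's front compartment. Origin at the centre of its underside. To stay in the bin.
- vial_3: Small capped glass vial, 25 mm wide, 48 mm tall, left of the three that stand loose in the bin's front compartment. Origin at the centre of its underside. To stay in the bin.
- beaker_sample: Glass beaker with a pale sample, 73 x 79 x 85 mm, loose on the table. Origin at the centre of its underside. A bystander: leave it standing.
- reagent_c: White-capped reagent bottle, 43 x 43 x 86 mm, loose on the table. Origin at the centre of its underside. A bystander: leave it standing.
- sample_jar_1: Sample jar with a white lid, 48 x 48 x 62 mm, loose on the table. Origin at the centre of its underside. A bystander: leave it standing.
- reagent_a: Small reagent bottle of brown glass with a white cap, 37 x 37 x 69 mm, loose on the table. Origin at the centre of its underside. A bystander: leave it standing.

How it is judged:
On the way, in this order (a step that is already met when the one before it is completed fails the run):
1. the bin is tipped well forward with the block in it (value of joint bin above 0.4 rad and distance between block_center and bin_hinge below 0.11 m), for 0.2 s.
2. the block is out of the bin and stands flat in the tray (x of block_center in the frame of tray_floor between -0.006 and 0.006 m and y of block_center in the frame of tray_floor between -0.006 and 0.006 m and z of block_center in the frame of tray_floor between 0.018 and 0.0255 m and angle between block_center's own z axis and vertical below 0.05 rad), for 0.2 s.
3. the tray is down with the block in it and the catch has swung in over its bar (all of step 2 and value of joint tray above 0.031 m and value of joint catch below 0.06 rad), for 0.2 s.
At the end, for the whole second after the job is handed in: The tray is held down by the catch alone (sunk more than 31 mm, catch within 0.06 rad of swung in), and the block stands flat on its floor inside the rim (centre within 6 mm of the tray's middle each way, tilt under 0.05 rad) (all of step 3); the robot touches nothing.
It fails at once if a vial leaves the bin (distance between any of vial_1, vial_2, vial_3 and bin_hinge above 0.09 m).
It fails at once if a bystander is shifted by more than 30 mm or tipped over (distance of any of beaker_sample, reagent_c, sample_jar_1, reagent_a from where it was at the start of the episode above 0.03 m or angle between any of beaker_sample, reagent_c, sample_jar_1, reagent_a's own z axis and vertical above 0.35 rad).
It fails at once if the block falls to the table (height (world z) of block_center below 0.03 m).
It also fails if it takes over 58 s, if anything falls off the work surface, if the arm or the gripper's body presses on something with over 40 N, if the wrist force passes 120 N, or if a joint passes its speed limit or range.

ROBOT

A 6-joint arm with a two-finger parallel gripper is mounted at the origin on a cart in front of the work surface, level with it; the furniture and walls round the work are solid. World frame = base frame: x ahead of the robot, y to its left, z up, the work surface at z = 0. Lengths are in m, angles in rad, forces in N, time in s.
With the tool pointing down it reaches from about 0.225 to 0.875 m from the base axis. Payload 3.4 kg.
Tool frame: the origin (TCP) lies between the finger pads; the fingertips stand 19 mm ahead of it and the grasp point (between the pads) is the TCP; z points along the fingers, y is the line along which they close (so a half turn about z gives the same grasp; the last joint's range is limited). The gripper opens to 85 mm and grips with 20 to 120 N. Pads are 22 mm wide; open, the fingers measure 114 mm over their backs; the gripper's body (76 mm by 85 mm) begins 54 mm behind the grasp point. The pads swing forward as they close: fully open they stand 13 mm farther back than shut.
Start: joints at [-1.281, 0.276, 1.505, -0, 1.361, -0.121], TCP at [0.23, -0.527, 0.25] pointing down, gripper open.
Joint ranges: [-2.89, 2.89], [-0.75, 2.08], [0.22, 2.7], [-1.18, 4.32], [0.11, 2.71], [-2.7, 2.7]. Speed limits (rad/s): [2.57, 2.57, 3.14, 3.14, 3.14, 3.14].

INTERFACE

Orientations are given as a unit quaternion [w, x, y, z].
In Python, from rig import get_state, imaging, ticket gives the robot as it stands. The module is installed in compiled form; this text tells all that it offers.
- The arm moves only by the shell command python3 -m inch 'ROWS' [FORCE]. ROWS is JSON, a list of rows, each an object with "claw": the opening, from -1 (shut) to 1 (fully open); "travel": the shift along the world's x, y, z in units of 200 mm (1.0 is 200 mm), a list of three; "turn": the turn about the world's z in units of 180 degrees (1.0 is 180 degrees). A call has 1 to 5 rows; each row is the pose to reach, as a shift and turn from the pose commanded when the call began, turning the shorter way round; what a row does not reach only later rows make up. A row lasts 1/10 s, in which the tool goes at most 50 mm and 8.59 degrees, less where a joint would pass 70% of its speed; a pose out of reach is approached as far as the arm can. A call with a number of a shift or a turn outside -1 to 1 is refused whole. A call with a gripper value outside its range is refused whole. The fingers move at their own pace and stop on an object; FORCE is the grip in N (left out, the last holds). Time passes only in rows, so rows that repeat a pose let the fingers close. It gives the time, the measured TCP pose, the force, the opening and the grip force at its end, in the units of the state.
- get_state(): the state, without advancing time (a new reading comes with each control period).
- imaging.get_image(name): name is "scene" or "top" or "wrist"; returns the picture (420x560x3 uint8, red, green, blue); there is no depth.
- imaging.camera_params(name): a dict with "camera_matrix" (3x3 intrinsics, pixels), "cam_to_world" (4x4, takes a point from camera to world coordinates); the wrist camera has in their place "T_tool_cam" (4x4, takes a point from camera to tool coordinates, whose origin is the TCP and whose axes are the flange's). Camera axes: x right, y down, z forward; pixel columns grow to the right and rows downward; lengths in m; the calibration is good to about 2 mm. A picture is of the moment at which its call begins: read the wrist's pose just before it. camera_params takes no time and is no camera call.
- ticket.sign_off(): hands the job in; it is judged then, once.
The state is a dict: "clock": time; "qpos": joint angles; "qd": joint speeds; "effort": joint torques, N m; "position": TCP position; "ee_rot": TCP orientation; "contact_force": force on the tool from outside, world axes, zero at the start; "moment": the same for the moment, N m; "width": finger opening in m; "gripper_force": force on a finger pad.
Only numpy, scipy, OpenCV 4.12 (cv2) and the standard library are available. Lean on these libraries where they do the work, as an engineer would, in place of code of your own. Each camera call takes 0.05 s, during which the arm holds its last target. There are 200 camera calls.

## Working session

There is one attempt and no reset: what is moved stays moved. The work goes in short steps, Python scripts to look and compute and a shell command to move; the robot and the scene stay as the last step left them, time stands still between calls to the robot, and variables do not carry over. Pictures are saved under pics/ and viewed, at most 13 in all, crops included, and the job is handed in when it is done.

```bash
mkdir -p pics
cat > h.py <<'E'
import numpy as np, cv2
from rig import get_state, imaging
def snap(n,f):
    s=get_state(); im=imaging.get_image(n); cv2.imwrite(f'pics/{f}.png',im[:,:,::-1]); return s,im
def cam(n,s=None):
    p=imaging.camera_params(n); K=np.array(p['camera_matrix'])
    if n!='wrist': return K,np.array(p['cam_to_world'])
    from scipy.spatial.transform import Rotation as R
    T=np.eye(4); T[:3,:3]=R.from_quat(np.roll(s['ee_rot'],-1)).as_matrix(); T[:3,3]=s['position']
    return K,T@np.array(p['T_tool_cam'])
def onplane(n,uv,z,s=None):
    K,T=cam(n,s); uv=np.atleast_2d(uv).astype(float)
    d=(T[:3,:3]@np.linalg.inv(K)@np.c_[uv,np.ones(len(uv))].T).T
    return T[:3,3]+d*((z-T[2,3])/d[:,2])[:,None]
def proj(n,P,s=None):
    K,T=cam(n,s); P=np.atleast_2d(P); q=(P-T[:3,3])@T[:3,:3]@K.T; return q[:,:2]/q[:,2:]
E
python3 - <<'E'
from h import *
a=snap('scene','s0')[1];b=snap('top','t0')[1]
for n in('scene','top'): print(np.round(cam(n)[1],3).tolist(),cam(n)[0].round(0).tolist())
s=get_state();print({k:np.round(v,3).tolist() for k,v in s.items()})
E
```

```text
[[-0.644, -0.361, 0.674, -0.334], [-0.765, 0.332, -0.552, 0.749], [-0.024, -0.871, -0.49, 0.735], [0.0, 0.0, 0.0, 1.0]] [[432.0, 0.0, 283.0], [0.0, 432.0, 218.0], [0.0, 0.0, 1.0]]
[[-0.003, -0.98, 0.2, 0.281], [-1.0, 0.002, -0.001, 0.017], [0.001, -0.2, -0.98, 1.411], [0.0, 0.0, 0.0, 1.0]] [[499.0, 0.0, 283.0], [0.0, 499.0, 211.0], [0.0, 0.0, 1.0]]
{'clock': 0.1, 'qpos': [-1.281, 0.277, 1.506, -0.0, 1.361, -0.121], 'qd': [0.0, -0.001, -0.003, 0.0, -0.001, 0.001], 'effort': [0.001, -41.77, -24.641, -0.0, 0.006, -0.0], 'position': [0.229, -0.527, 0.25], 'ee_rot': [-0.001, 0.979, 0.204, -0.0], 'contact_force': [-1.191, -0.705, -0.437], 'moment': [0.003, 0.012, -0.001], 'gripper_force': 0.0, 'width': 0.085}
```

View pics/t0.png

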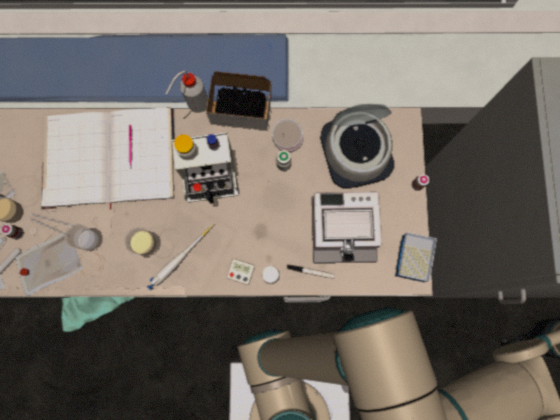

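View pics/s0.png

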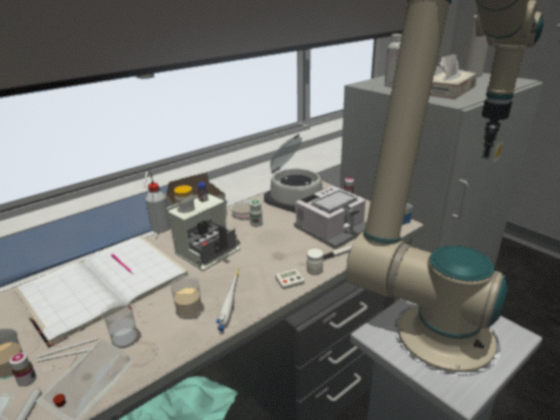

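The top view shows the rack at about (206,168) and the incubator at (347,227), with a white jar near (271,274). A beaker stands at (142,242) and small bottles at (284,158) and (422,181). I'll take an enlarged crop next.

Run:
```python
from h import *
im=cv2.imread('pics/t0.png'); c=im[120:280,160:400]
cv2.imwrite('pics/t0c.png',cv2.resize(c,None,fx=3.3,fy=3.3,interpolation=cv2.INTER_CUBIC))
for n,uv,z in [('rackfoot',(206,190),0.0),('pull',(210,197),.1),('lift tray',(348,224),.105),('jar',(271,274),.06),('beak',(142,242),.08),('brown',(284,158),.07),('capR',(422,180),.07)]: print(n,onplane('top',uv,z).round(3))
```

```text
rackfoot [[0.632 0.239 0.   ]]
pull [[0.588 0.212 0.1  ]]
lift tray [[ 0.512 -0.157  0.105]]
jar [[0.384 0.048 0.06 ]]
beak [[0.469 0.394 0.08 ]]
brown [[0.707 0.012 0.07 ]]
capR [[ 0.642 -0.371  0.07 ]]
```

View pics/t0c.png

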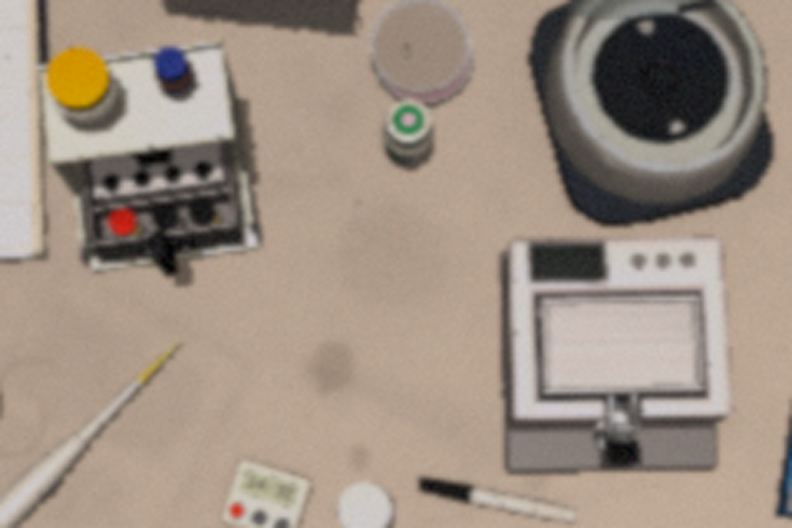

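The enlarged crop shows the rack yawed about +7° with its black pull at crop (163,250). The incubator is nearly square to the axes, with its tray centre at crop (622,343) and its catch at (620,415), and the tray is empty. Next I'll take a wrist look over the incubator.

```bash
python3 -m inch '[{"claw":1,"travel":[0.6,0.9,0.25],"turn":-0.13},{"claw":1,"travel":[0.6,0.9,0.25],"turn":-0.13},{"claw":1,"travel":[0.6,0.9,0.25],"turn":-0.13},{"claw":1,"travel":[0.6,0.9,0.25],"turn":-0.13},{"claw":1,"travel":[0.6,0.9,0.25],"turn":-0.13}]'
python3 -m inch '[{"claw":1,"travel":[0.4,0.9,0.25],"turn":0},{"claw":1,"travel":[0.4,0.9,0.25],"turn":0},{"claw":1,"travel":[0.4,0.9,0.25],"turn":0},{"claw":1,"travel":[0.4,0.9,0.25],"turn":0},{"claw":1,"travel":[0.4,0.9,0.25],"turn":0}]'
python3 - <<'E'
from h import *
s,im=snap('wrist','w1')
print(s['position'],s['ee_rot'],np.round(imaging.camera_params('wrist')['T_tool_cam'],3).tolist())
E
```

```text
clock: 0.6
position: [0.3511, -0.3439, 0.3012]
ee_rot: [-0.0, 1.0, 0.002, 0.001]
contact_force: [-0.0, -0.4, 0.5]
width: 0.0858
gripper_force: 0.0
clock: 1.1
position: [0.4315, -0.1625, 0.3518]
ee_rot: [-0.001, 1.0, 0.005, 0.002]
contact_force: [0.1, -0.3, 0.3]
width: 0.0854
gripper_force: 0.0
[ 0.43151624 -0.16245492  0.35183156] [-7.89956417e-04  9.99986774e-01  4.73798777e-03  1.83803418e-03] [[0.0, -0.954, -0.301, 0.077], [1.0, -0.0, 0.0, -0.0], [-0.0, -0.301, 0.954, -0.124], [0.0, 0.0, 0.0, 1.0]]
```

View pics/w1.png

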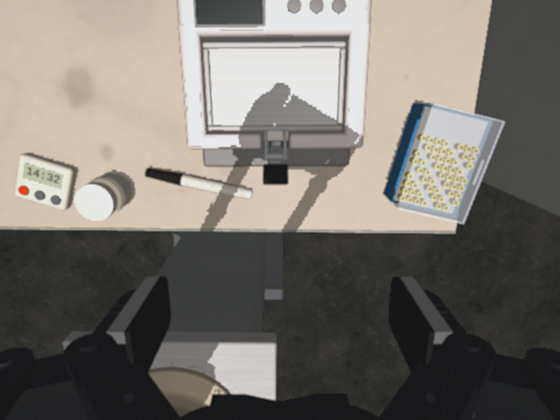

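The wrist view shows the incubator with its chamber at (203–357, 37–133), the tray inside it, the catch at (276,145) and the thumb plate at (276,174). I'll measure the edges from intensity profiles.

Run:
```python
from h import *
im=cv2.imread('pics/w1.png',0)
for r in(60,75,): print('row',r,'L',im[r,178:222].tolist(),'R',im[r,330:372].tolist())
for c in(230,): print('col',c,im[28:55,c].tolist(),im[118:160,c].tolist())
```

```text
row 60 L [199, 195, 181, 176, 205, 221, 228, 229, 230, 230, 231, 231, 231, 232, 232, 231, 232, 232, 232, 231, 224, 210, 172, 116, 92, 137, 184, 204, 205, 183, 149, 171, 223, 231, 230, 229, 229, 229, 229, 229, 229, 229, 229, 229] R [229, 229, 230, 229, 230, 229, 231, 229, 213, 159, 159, 201, 216, 199, 157, 102, 85, 110, 163, 206, 224, 231, 232, 232, 232, 232, 232, 232, 232, 232, 232, 231, 231, 232, 230, 225, 211, 180, 171, 194, 201, 200]
row 75 L [200, 201, 198, 181, 174, 202, 222, 229, 230, 230, 232, 232, 232, 232, 232, 232, 232, 232, 232, 232, 231, 224, 210, 175, 125, 92, 138, 188, 212, 211, 181, 145, 180, 228, 232, 230, 230, 230, 230, 230, 230, 230, 230, 230] R [230, 229, 229, 230, 230, 230, 231, 231, 201, 153, 183, 210, 208, 181, 135, 90, 106, 157, 198, 220, 230, 233, 232, 232, 232, 232, 232, 232, 232, 232, 232, 232, 231, 231, 226, 213, 187, 179, 195, 201, 200, 201]
col 230 [228, 214, 196, 218, 215, 203, 184, 156, 123, 94, 84, 86, 84, 93, 146, 193, 213, 216, 198, 166, 189, 227, 229, 227, 227, 228, 228] [232, 233, 233, 232, 233, 233, 223, 185, 170, 202, 218, 205, 160, 98, 77, 102, 158, 212, 230, 234, 234, 233, 233, 233, 234, 233, 228, 217, 184, 138, 119, 136, 155, 158, 156, 157, 157, 156, 156, 156, 156, 156]
```

Run:
```python
from h import *
from scipy.ndimage import map_coordinates
im=cv2.imread('pics/w1.png',0)
s=get_state()
L60,R60,L75,R75,T,B=onplane('wrist',[(205.7,60),(342,60),(206.6,75),(341.6,75),(230,44.6),(230,128)],.112,s)
for p in (L60,R60,L75,R75,T,B):print(p.round(4))
# chamber rim edges at z=.1 (outer of dark gap)
q=onplane('wrist',[(200.2,60),(348.2,60),(230,35),(230,134.5)],.1,s);print(q.round(4))
# rotation: dark gap near edge along bottom & top
for c in (215,240,300,330):
  col=im[:,c].astype(float); print(c,30+np.argmin(col[30:42]), 124+np.argmin(col[124:140]),[im[36:48,c].tolist()],)
print(onplane('wrist',[(215,132),(330,132)],.1,s).round(4))
```

```text
[ 0.532  -0.0977  0.112 ]
[ 0.533  -0.2202  0.112 ]
[ 0.5193 -0.0978  0.112 ]
[ 0.5203 -0.2206  0.112 ]
[ 0.545  -0.1199  0.112 ]
[ 0.4721 -0.1176  0.112 ]
[[ 0.5328 -0.0904  0.1   ]
 [ 0.5339 -0.2278  0.1   ]
 [ 0.5543 -0.1187  0.1   ]
 [ 0.4646 -0.1159  0.1   ]]
215 38 132 [[126, 96, 85, 85, 85, 93, 141, 188, 208, 215, 199, 164]]
240 40 132 [[120, 92, 84, 87, 83, 93, 141, 190, 213, 215, 196, 165]]
300 39 132 [[109, 89, 86, 85, 86, 112, 158, 197, 217, 211, 179, 153]]
330 39 131 [[103, 88, 85, 83, 90, 130, 173, 202, 213, 186, 138, 152]]
[[ 0.4669 -0.1013  0.1   ]
 [ 0.4678 -0.2141  0.1   ]]
```

```bash
python3 -m inch '[{"claw":1,"travel":[0.1,0.95,0.0],"turn":0.04},{"claw":1,"travel":[0.1,0.95,0],"turn":0.04},{"claw":1,"travel":[0.1,0.95,0],"turn":0.04},{"claw":1,"travel":[0.1,0.95,0],"turn":0.04}]'
python3 -m inch '[{"claw":1,"travel":[0.1,0.9,0],"turn":0},{"claw":1,"travel":[0.1,0.9,0],"turn":0},{"claw":1,"travel":[0.1,0.9,0],"turn":0},{"claw":1,"travel":[0.1,0.9,0],"turn":0},{"claw":1,"travel":[0.1,0.9,0],"turn":0}]'
python3 - <<'E'
from h import *
s,im=snap('wrist','w2')
print(s['position'],s['ee_rot'])
E
```

```text
clock: 1.55
position: [0.4493, 0.0235, 0.3496]
ee_rot: [0.0, 0.998, 0.063, -0.001]
contact_force: [1.5, 0.6, -0.2]
width: 0.0856
gripper_force: 0.0
clock: 2.05
position: [0.4702, 0.205, 0.3489]
ee_rot: [-0.0, 0.998, 0.066, -0.001]
contact_force: [0.3, 0.1, -0.4]
width: 0.0851
gripper_force: 0.0
[0.47016124 0.20495262 0.34890542] [-2.64820332e-04  9.97844262e-01  6.56197747e-02 -8.96770033e-04]
```

View pics/w2.png

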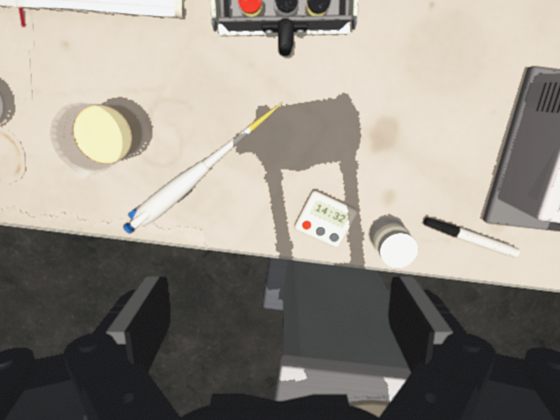

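The rack front is at the top of the frame: the foot plate's front edge is near row 35, spanning columns 219–354. The black pull fin is at (287, 20–53), square to the tool within about 1°. I'll measure it.

Run:
```python
from h import *
im=cv2.imread('pics/w2.png'); s=get_state()
g=im.max(2)
for r in (22,30,38,45,50,53): print(r,g[r,272:304].tolist())
print('col287',g[0:60,287].tolist())
for c in (226,345): print(c,g[20:45,c].tolist())
print('row33',g[33,212:226].tolist(),g[33,346:362].tolist())
print(onplane('wrist',[(287,53),(287,20)],.12,s).round(4),onplane('wrist',[(220,36),(353,34)],.003,s).round(4))
```

```text
22 [48, 47, 48, 49, 51, 47, 38, 36, 40, 44, 45, 49, 47, 45, 46, 50, 52, 50, 43, 39, 39, 43, 48, 50, 49, 47, 48, 46, 46, 48, 47, 46]
30 [51, 23, 21, 21, 21, 23, 30, 40, 42, 45, 54, 60, 62, 66, 66, 62, 57, 50, 47, 40, 34, 26, 20, 21, 42, 89, 129, 155, 168, 152, 113, 84]
38 [234, 224, 211, 224, 238, 210, 105, 31, 41, 52, 64, 73, 75, 72, 68, 59, 52, 45, 44, 38, 39, 105, 194, 237, 236, 233, 233, 225, 209, 200, 204, 221]
45 [233, 233, 234, 235, 237, 211, 112, 39, 43, 56, 65, 63, 55, 52, 50, 53, 49, 44, 40, 37, 55, 101, 147, 203, 234, 235, 234, 233, 233, 233, 234, 233]
50 [233, 234, 233, 235, 236, 217, 134, 52, 19, 22, 25, 25, 28, 24, 29, 28, 27, 22, 38, 83, 123, 152, 204, 235, 236, 234, 234, 234, 233, 234, 234, 234]
53 [233, 234, 233, 234, 235, 236, 209, 124, 48, 17, 19, 21, 20, 24, 24, 21, 20, 44, 93, 130, 139, 149, 199, 233, 234, 234, 233, 233, 233, 233, 232, 233]
col287 [44, 48, 51, 55, 55, 56, 53, 52, 50, 54, 45, 34, 64, 112, 134, 122, 107, 114, 93, 53, 40, 49, 50, 56, 57, 61, 62, 61, 64, 62, 62, 63, 60, 62, 60, 61, 59, 62, 59, 58, 59, 58, 59, 58, 55, 53, 50, 46, 41, 35, 28, 27, 22, 21, 25, 61, 108, 150, 204, 234]
226 [156, 112, 65, 55, 58, 55, 55, 75, 130, 207, 245, 250, 249, 244, 221, 183, 181, 221, 233, 232, 232, 232, 232, 232, 231]
345 [72, 48, 53, 86, 155, 230, 251, 249, 247, 246, 246, 247, 246, 219, 166, 205, 232, 234, 233, 233, 234, 234, 234, 234, 235]
row33 [232, 232, 232, 232, 232, 220, 203, 227, 247, 248, 245, 240, 239, 239] [220, 224, 229, 232, 233, 231, 232, 234, 233, 233, 233, 233, 233, 233, 233, 233]
[[0.5759 0.2096 0.12  ]
 [0.6016 0.2131 0.12  ]] [[0.5936 0.2867 0.003 ]
 [0.6154 0.1365 0.003 ]]
```

Run:
```python
from h import *
s=get_state(); a=.144; ux=np.array([np.cos(a),np.sin(a)]);uy=np.array([-ux[1],ux[0]])
f=onplane('wrist',[(285.5,48),(284.9,20)],.12,s)
foot=onplane('wrist',[(220,36),(353.5,34.2)],.003,s)[:,:2]
print(f.round(4),foot,foot.mean(0))
pull=f[0,:2]+.013*ux; print('pull',pull,'width',np.linalg.norm(np.diff(onplane('wrist',[(278.3,40),(292.5,40)],.12,s),axis=0)))
print('foot mid in pull frame',(foot.mean(0)-pull)@ux,(foot.mean(0)-pull)@uy, 'fin depth',(f[1]-f[0])[:2]@ux)
print('block approx',pull+.0925*ux, 'origin=foot+68:',foot.mean(0)+.068*ux)
print('travel to pull /0.2',(pull-s['position'][:2])/.2, 'yaw', 2*np.arctan2(s['ee_rot'][2],s['ee_rot'][1]))
```

```text
[[0.5797 0.2114 0.12  ]
 [0.6014 0.2149 0.12  ]] [[0.59361664 0.28669254]
 [0.61523542 0.13586475]] [0.60442603 0.21127864]
pull [0.59254284 0.21327125] width 0.012219596040162399
foot mid in pull frame 0.011474251600788514 -0.0036772503860445977 fin depth 0.021960351941691988
block approx [0.68408546 0.22654526] origin=foot+68: [0.67172222 0.22103684]
travel to pull /0.2 [0.61311477 0.0519635 ] yaw 0.12977957878748816
```

```bash
python3 -m inch '[{"claw":0.2,"travel":[0.6,0.04,-0.8],"turn":0.004},{"claw":0.2,"travel":[0.6,0.04,-0.8],"turn":0.004},{"claw":0.2,"travel":[0.6,0.04,-0.8],"turn":0.004},{"claw":0.2,"travel":[0.6,0.04,-0.8],"turn":0.004},{"claw":0.2,"travel":[0.6,0.04,-0.8],"turn":0.004}]' 40
python3 -m inch '[{"claw":0.2,"travel":[0,0,-0.2],"turn":0},{"claw":0.2,"travel":[0,0,-0.41],"turn":0},{"claw":0.2,"travel":[0,0,-0.41],"turn":0},{"claw":-1,"travel":[0,0,-0.41],"turn":0},{"claw":-1,"travel":[0,0,-0.41],"turn":0}]' 40
python3 -m inch '[{"claw":-1,"travel":[0,0,0],"turn":0},{"claw":-1,"travel":[0,0,0],"turn":0},{"claw":-1,"travel":[0,0,0],"turn":0}]' 40
```

```text
clock: 2.6
position: [0.5899, 0.2068, 0.1825]
ee_rot: [0.002, 0.998, 0.068, -0.006]
contact_force: [-2.1, -1.0, -0.0]
width: 0.0512
gripper_force: 0.0
clock: 3.1
position: [0.5912, 0.2109, 0.1114]
ee_rot: [-0.001, 0.998, 0.07, 0.002]
contact_force: [-4.9, 16.9, 0.6]
width: 0.0232
gripper_force: 9.4
clock: 3.4
position: [0.5905, 0.2155, 0.1117]
ee_rot: [-0.004, 0.998, 0.07, 0.003]
contact_force: [-1.1, 12.8, 0.2]
width: 0.0133
gripper_force: 39.9
```

```bash
python3 -m inch '[{"claw":-1,"travel":[0,0.02,0],"turn":0},{"claw":-1,"travel":[-0.037,0.015,-0.012],"turn":0},{"claw":-1,"travel":[-0.073,0.01,-0.027],"turn":0},{"claw":-1,"travel":[-0.107,0.005,-0.045],"turn":0},{"claw":-1,"travel":[-0.141,0,-0.066],"turn":0}]' 40
python3 -m inch '[{"claw":-1,"travel":[-0.03,-0.004,-0.025],"turn":0},{"claw":-1,"travel":[-0.06,-0.008,-0.05],"turn":0},{"claw":-1,"travel":[-0.085,-0.012,-0.075],"turn":0},{"claw":-1,"travel":[-0.11,-0.016,-0.102],"turn":0},{"claw":-1,"travel":[-0.125,-0.018,-0.108],"turn":0}]' 40
python3 -m inch '[{"claw":-1,"travel":[-0.01,0,0],"turn":0},{"claw":-1,"travel":[-0.01,0,0],"turn":0}]' 40
python3 -c "
from h import *
s,im=snap('wrist','w3');print(s['position'],s['contact_force'])"
```

```text
clock: 3.9
position: [0.571, 0.2128, 0.103]
ee_rot: [-0.002, 0.997, 0.07, 0.013]
contact_force: [5.7, 2.2, 14.4]
width: 0.0136
gripper_force: 43.6
clock: 4.4
position: [0.5445, 0.2091, 0.0794]
ee_rot: [-0.002, 0.997, 0.07, 0.011]
contact_force: [8.0, 2.9, 8.1]
width: 0.0137
gripper_force: 48.5
clock: 4.6
position: [0.5445, 0.2091, 0.0793]
ee_rot: [-0.002, 0.997, 0.07, 0.012]
contact_force: [10.0, 2.0, 5.0]
width: 0.0136
gripper_force: 48.0
[0.54447834 0.20905243 0.07932848] [9.97172112 2.00586239 4.98792252]
```

View pics/w3.png

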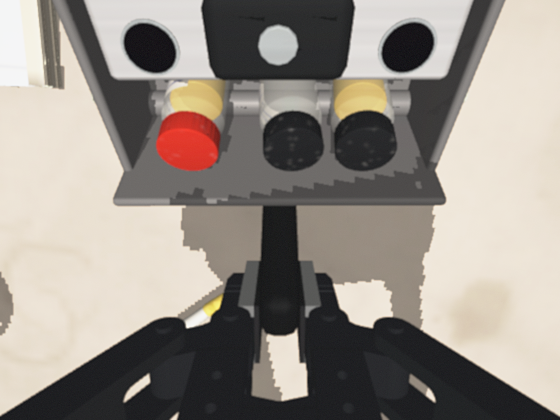

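The bin is tipped with all three vials standing in front and the block behind them: its post is at about (278,45) and its bores at (150,47) and (408,45). I'll push it on to its stop.

```bash
python3 -m inch '[{"claw":-1,"travel":[-0.03,-0.004,-0.02],"turn":0},{"claw":-1,"travel":[-0.05,-0.007,-0.035],"turn":0},{"claw":-1,"travel":[-0.05,-0.007,-0.035],"turn":0}]' 40
python3 - <<'E'
from h import *
from scipy.optimize import minimize_scalar
s=get_state();p=s['position'];print(p,s['contact_force'])
d0=np.array([.5905,.2155,.1117]);a=.144;u=np.array([np.cos(a),np.sin(a)])
d=np.array([(p-d0)[:2]@u,p[2]-d0[2]]);g=np.array([-.0245,.0897])
f=lambda t:g@[[np.cos(t),-np.sin(t)],[np.sin(t),np.cos(t)]]
F=lambda t:np.array([g[0]*np.cos(t)-g[1]*np.sin(t)-g[0],g[1]*np.cos(t)+g[0]*np.sin(t)-g[1]])
r=minimize_scalar(lambda t:np.sum((F(t)-d)**2),bounds=(0,.9),method='bounded');print(d,r.x,r.fun**.5)
E
```

```text
clock: 4.95
position: [0.5375, 0.208, 0.0722]
ee_rot: [-0.002, 0.997, 0.07, 0.015]
contact_force: [16.0, 2.3, -2.1]
width: 0.0138
gripper_force: 46.0
[0.53752497 0.20804495 0.07216431] [16.03416595  2.30360177 -2.12527205]
[-0.05349656 -0.03953569] 0.7326146807401247 0.0002499399780138607
```

```bash
python3 -m inch '[{"claw":0,"travel":[0.04,0.005,0.02],"turn":0},{"claw":0,"travel":[0.04,0.005,0.02],"turn":0},{"claw":0,"travel":[0.04,0.005,0.15],"turn":0},{"claw":0,"travel":[0.04,0.005,0.4],"turn":0},{"claw":0,"travel":[0.04,0.005,0.65],"turn":0}]' 40
python3 -m inch '[{"claw":0.2,"travel":[0.2,0.03,0.35],"turn":0},{"claw":0.2,"travel":[0.2,0.03,0.35],"turn":0},{"claw":0.2,"travel":[0.2,0.03,0.35],"turn":0},{"claw":0.2,"travel":[0.2,0.03,0.35],"turn":0}]' 40
python3 -c "
from h import *
s,im=snap('wrist','w4');print(s['position'],s['ee_rot'],s['contact_force'])"
```

```text
clock: 5.45
position: [0.5308, 0.2063, 0.1975]
ee_rot: [0.0, 0.998, 0.07, -0.002]
contact_force: [1.2, 0.2, 0.8]
width: 0.0428
gripper_force: 0.0
clock: 5.85
position: [0.5716, 0.2126, 0.2668]
ee_rot: [0.0, 0.998, 0.07, -0.0]
contact_force: [0.5, -0.1, -0.2]
width: 0.0512
gripper_force: 0.0
[0.57159046 0.21255241 0.26675989] [ 1.48130521e-04  9.97530251e-01  7.02368903e-02 -3.94601518e-04] [ 0.47550876 -0.14268335 -0.18005644]
```

View pics/w4.png

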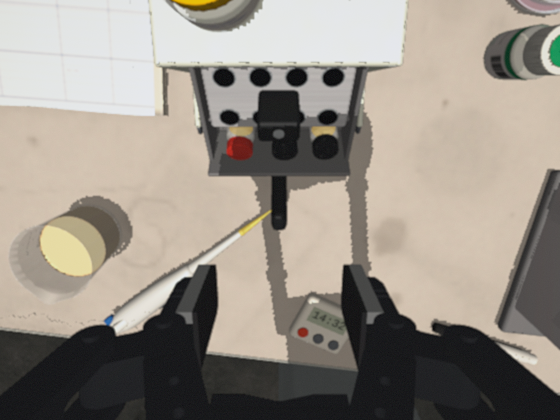

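The view shows the tipped bin with its three vials in place. The block's post is dark at columns 258–299, rows 92–138, and the board's front edge is at row 65. I'll compare that with the geometry predicted from the pull.

Run:
```python
from h import *
s=get_state(); im=cv2.imread('pics/w4.png').max(2)
a=.144;ux=np.array([np.cos(a),np.sin(a),0]);uy=np.array([-ux[1],ux[0],0]);uz=np.array([0,0,1.])
t=.68; H=np.array([.5912,.2145,.022])+.0245*ux
bx=np.cos(t)*ux+np.sin(t)*uz; bz=np.cos(t)*uz-np.sin(t)*ux
P=lambda x,y,z:H+x*bx+y*uy+z*bz
for n,q in dict(ftop_l=(.059,.015,.079),ftop_r=(.059,-.015,.079),btop_l=(.077,.015,.079),btop_r=(.077,-.015,.079),fbot_l=(.059,.015,.041),fin_l=(-.0375,.007,.098),fin_r=(-.0375,-.007,.098),wallL=(-.008,.063,.058),wallR=(-.008,-.063,.058),center=(.068,0,.018)).items(): print(n,P(*q).round(4),proj('wrist',P(*q),s).round(1))
print('grip',P(.068,0,.062).round(4))
for r in (100,110,130): print(r,im[r,250:308].tolist())
print(im[85:145,279].tolist())
print('board front edge', onplane('wrist',[(159,66),(402,66)],.15,s).round(4))
```

```text
ftop_l [0.6095 0.2323 0.1205] [[259.  140.8]]
ftop_r [0.6138 0.2026 0.1205] [[301.4 140.6]]
btop_l [0.6234 0.2343 0.1318] [[257.8 121.9]]
btop_r [0.6277 0.2046 0.1318] [[302.7 121.8]]
fbot_l [0.6332 0.2357 0.091 ] [[260.4 104. ]]
fin_l [0.5246 0.2119 0.0746] [[272.5 231.7]]
fin_r [0.5266 0.1981 0.0746] [[288.1 231.7]]
wallL [0.5642 0.2742 0.0621] [[209.1 176.2]]
wallR [0.5822 0.1495 0.0621] [[351.1 175.7]]
center [0.6566 0.224  0.0788] [[279.9  74.7]]
grip [0.6292 0.22   0.113 ]
100 [179, 179, 178, 179, 178, 179, 179, 154, 97, 42, 24, 29, 29, 30, 31, 29, 29, 29, 29, 29, 29, 32, 33, 33, 30, 31, 33, 29, 30, 31, 31, 31, 32, 31, 29, 31, 34, 31, 29, 31, 33, 33, 30, 30, 30, 30, 30, 26, 63, 129, 175, 180, 179, 177, 177, 178, 177, 177]
110 [183, 183, 183, 176, 169, 164, 149, 110, 55, 25, 30, 31, 31, 33, 32, 32, 29, 33, 31, 29, 30, 31, 33, 32, 30, 31, 32, 31, 29, 30, 32, 31, 31, 32, 30, 31, 34, 29, 31, 32, 29, 30, 30, 29, 34, 34, 31, 28, 29, 62, 110, 147, 165, 176, 182, 183, 184, 183]
130 [161, 154, 133, 102, 79, 65, 55, 43, 29, 21, 27, 25, 20, 26, 26, 21, 24, 24, 23, 25, 27, 25, 21, 31, 51, 67, 76, 81, 85, 85, 83, 76, 62, 43, 27, 24, 27, 23, 28, 29, 27, 23, 24, 25, 22, 24, 23, 21, 23, 36, 51, 61, 63, 61, 63, 61, 61, 60]
[180, 182, 182, 180, 155, 99, 43, 27, 30, 30, 26, 31, 32, 29, 28, 31, 29, 30, 28, 28, 33, 30, 32, 29, 30, 30, 29, 33, 31, 30, 32, 33, 31, 33, 31, 31, 35, 52, 64, 68, 60, 44, 31, 32, 60, 85, 94, 96, 95, 95, 94, 92, 89, 70, 37, 21, 18, 25, 20, 17]
board front edge [[0.6491 0.2958 0.15  ]
 [0.6694 0.1526 0.15  ]]
```

```bash
python3 -m inch '[{"claw":0.2,"travel":[0.272,0.04,-0.15],"turn":0},{"claw":0.2,"travel":[0.272,0.04,-0.3],"turn":0},{"claw":0.2,"travel":[0.272,0.04,-0.5],"turn":0},{"claw":0.2,"travel":[0.272,0.04,-0.745],"turn":0},{"claw":0.2,"travel":[0.272,0.04,-0.745],"turn":0}]' 40
python3 -m inch '[{"claw":-1,"travel":[0,0,0],"turn":0},{"claw":-1,"travel":[0,0,0],"turn":0},{"claw":-1,"travel":[0,0,0],"turn":0},{"claw":-1,"travel":[0,0,0],"turn":0}]' 60
```

```text
clock: 6.4
position: [0.6193, 0.219, 0.1085]
ee_rot: [0.002, 0.997, 0.07, -0.01]
contact_force: [-1.5, -0.9, -0.9]
width: 0.0511
gripper_force: 0.0
clock: 6.8
position: [0.6273, 0.221, 0.1192]
ee_rot: [-0.0, 0.998, 0.07, 0.001]
contact_force: [-0.6, -1.2, -3.5]
width: 0.0285
gripper_force: 61.1
```

```bash
python3 -m inch '[{"claw":-1,"travel":[-0.03,-0.004,0.039],"turn":0},{"claw":-1,"travel":[-0.062,-0.009,0.078],"turn":0},{"claw":-1,"travel":[-0.11,-0.016,0.136],"turn":0},{"claw":-1,"travel":[-0.155,-0.022,0.194],"turn":0},{"claw":-1,"travel":[-0.2,-0.029,0.25],"turn":0}]' 60
python3 -m inch '[{"claw":-1,"travel":[-0.05,-0.007,0.06],"turn":0},{"claw":-1,"travel":[-0.1,-0.014,0.125],"turn":0},{"claw":-1,"travel":[-0.13,-0.018,0.17],"turn":0},{"claw":-1,"travel":[-0.15,-0.02,0.3],"turn":0},{"claw":-1,"travel":[-0.15,-0.02,0.4],"turn":0}]' 60
python3 -c "
from h import *
s,im=snap('wrist','w5');print(s['position'],s['ee_rot'],s['contact_force'],s['moment'])"
```

```text
clock: 7.3
position: [0.5847, 0.2147, 0.1687]
ee_rot: [0.0, 0.998, 0.07, -0.001]
contact_force: [0.5, 0.5, -3.4]
width: 0.0288
gripper_force: 61.1
clock: 7.8
position: [0.5558, 0.211, 0.249]
ee_rot: [-0.0, 0.998, 0.07, -0.0]
contact_force: [0.8, 0.7, -3.0]
width: 0.0289
gripper_force: 61.1
[0.55583763 0.21096772 0.24902398] [-2.20018825e-06  9.97523293e-01  7.03368731e-02 -7.18135944e-05] [ 0.76825121  0.66259615 -3.02815615] [ 0.03270774  0.04295879 -0.00616319]
```

View pics/w5.png

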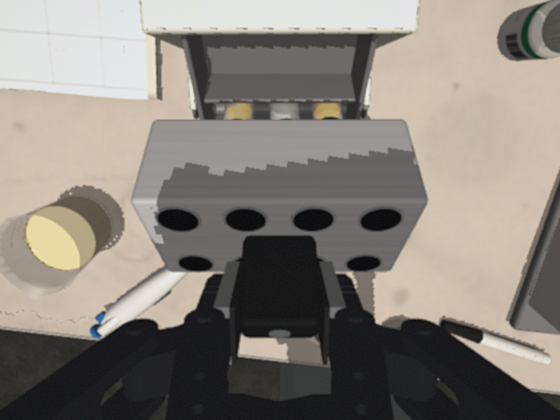

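The block is clear of the bin and still tilted: its back face spans rows 120–201 and its post is between the fingers. The vials are still in the bin. I'll fit the tilt from the four back-face corners.

Run:
```python
from h import *
from scipy.optimize import least_squares
s=get_state(); a=.1406
ux=np.array([np.cos(a),np.sin(a),0]);uy=np.array([-ux[1],ux[0],0]);uz=np.array([0,0,1.])
obs=np.array([(155,121),(407,121),(133.5,201),(427,201)])
def pts(v,Q):
    t,gx,gz,oy=v; bx=np.cos(t)*ux+np.sin(t)*uz; bz=np.cos(t)*uz-np.sin(t)*ux
    return np.array([s['position']+(x-gx)*bx+(y+oy)*uy+(z-gz)*bz for x,y,z in Q])
Q=[(.03,.055,0),(.03,-.055,0),(.03,.055,.045),(.03,-.055,.045)]
r=least_squares(lambda v:(proj('wrist',pts(v,Q),s)-obs).ravel(),[.68,0,.071,0],x_scale=[.1,.01,.01,.01])
print(r.x.round(4),np.abs(r.fun).max())
e=pts(r.x,[(-.03,0,0)])[0]-s['position'];print('front bottom edge rel TCP: along ux',e@ux,'z',e[2])
```

```text
[ 6.42e-01  6.50e-03  7.51e-02 -4.00e-04] 2.249750401546578
front bottom edge rel TCP: along ux 0.015694366527890705 z -0.08198465825890985
```

```bash
python3 -m inch '[{"claw":-1,"travel":[-0.23,-0.15,0.05],"turn":-0.0415},{"claw":-1,"travel":[-0.23,-0.35,0.05],"turn":-0.0415},{"claw":-1,"travel":[-0.23,-0.55,0.05],"turn":-0.0415},{"claw":-1,"travel":[-0.23,-0.75,0.05],"turn":-0.0415},{"claw":-1,"travel":[-0.23,-0.95,0.05],"turn":-0.0415}]' 60
python3 -m inch '[{"claw":-1,"travel":[-0.23,-0.2,0],"turn":0},{"claw":-1,"travel":[-0.23,-0.45,0],"turn":0},{"claw":-1,"travel":[-0.23,-0.7,0],"turn":0},{"claw":-1,"travel":[-0.23,-0.9,-0.05],"turn":0},{"claw":-1,"travel":[-0.23,-0.9,-0.1],"turn":0}]' 60
python3 -c "
from h import *
s,im=snap('wrist','w6');print(s['clock'],s['position'],s['ee_rot'],s['contact_force'],s['width'])"
```

```text
clock: 8.35
position: [0.5102, 0.0197, 0.2574]
ee_rot: [0.0, 1.0, 0.005, 0.0]
contact_force: [0.7, 0.8, -3.1]
width: 0.0291
gripper_force: 61.3
clock: 8.85
position: [0.4652, -0.1655, 0.2375]
ee_rot: [0.003, 1.0, 0.002, 0.001]
contact_force: [0.1, 0.7, -4.0]
width: 0.0287
gripper_force: 61.7
8.85 [ 0.46518333 -0.16548009  0.23754364] [0.00292913 0.99999331 0.00193852 0.00102137] [ 0.12779273  0.69792093 -4.03493526] 0.02865195283844876
```

View pics/w6.png

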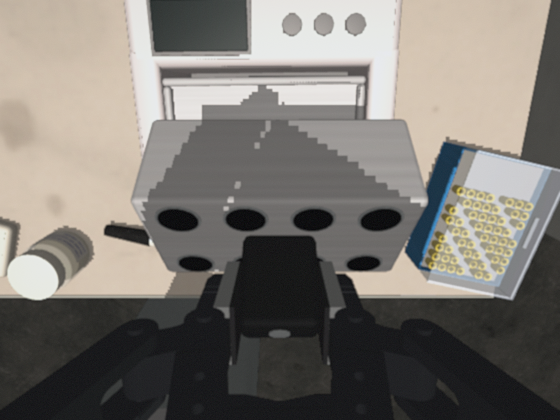

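The block hangs level left to right over the tray, whose rear floor shows at rows 80–120 and columns 168–365. Its post is in the grip. I'll lower it.

```bash
python3 -m inch '[{"claw":-1,"travel":[0,0,-0.06],"turn":0},{"claw":-1,"travel":[0,0,-0.12],"turn":0},{"claw":-1,"travel":[0,0,-0.18],"turn":0},{"claw":-1,"travel":[0,0,-0.22],"turn":0},{"claw":-1,"travel":[0,0,-0.22],"turn":0}]' 60
python3 -m inch '[{"claw":-1,"travel":[0,0,-0.02],"turn":0},{"claw":-1,"travel":[0,0,-0.04],"turn":0},{"claw":-1,"travel":[0,0,-0.04],"turn":0}]' 60
```

```text
clock: 9.4
position: [0.464, -0.1578, 0.192]
ee_rot: [-0.001, 1.0, 0.006, -0.001]
contact_force: [-0.4, 0.7, -3.5]
width: 0.0287
gripper_force: 61.7
clock: 9.7
position: [0.4647, -0.1589, 0.1853]
ee_rot: [-0.0, 1.0, 0.005, -0.0]
contact_force: [-0.5, 0.6, -3.2]
width: 0.0288
gripper_force: 61.7
```

```bash
for i in 1 2 3; do python3 -m inch '[{"claw":-1,"travel":[0,0,-0.015],"turn":0},{"claw":-1,"travel":[0,0,-0.015],"turn":0},{"claw":-1,"travel":[0,0,-0.015],"turn":0}]' 60 | egrep 'pos|cont'; done
```

```text
position: [0.4651, -0.1592, 0.183]
contact_force: [0.2, 1.1, -0.9]
position: [0.4651, -0.1592, 0.1797]
contact_force: [-0.4, -0.4, 0.5]
position: [0.4651, -0.1591, 0.1766]
contact_force: [0.5, 0.8, 0.6]
```

```bash
python3 -m inch '[{"claw":-1,"travel":[-0.008,0,0.005],"turn":0},{"claw":-0.26,"travel":[-0.008,0,0.005],"turn":0},{"claw":-0.26,"travel":[-0.008,0,0.005],"turn":0},{"claw":-0.26,"travel":[-0.008,0,0.005],"turn":0}]' 20
python3 -c "
from h import *
s,im=snap('wrist','w7');print(s['clock'],s['position'],s['contact_force'],s['width'])"
```

```text
clock: 11.0
position: [0.463, -0.1589, 0.1774]
ee_rot: [-0.0, 1.0, 0.005, -0.0]
contact_force: [-0.6, -1.1, -1.3]
width: 0.0319
gripper_force: 0.0
11.0 [ 0.46295685 -0.15890411  0.17742364] [-0.56743953 -1.13332373 -1.29339926] 0.031865891514016885
```

View pics/w7.png

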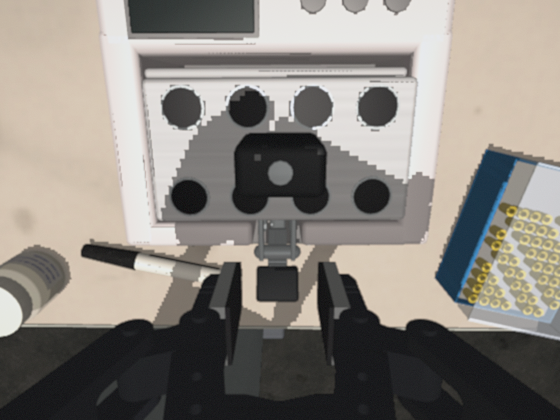

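The block has swung upright and stands in the tray: its top face is at rows 80–220 and columns 143–416, and its post top is at (280,170). The tray's back rim shows at rows 68–76. I'll check the height and centre.

Run:
```python
from h import *
s=get_state()
for z in (.140,.145,.150):
  c=onplane('wrist',[(143.5,80),(416,80),(160,219.5),(406,219.5)],z,s); print(z,c.mean(0).round(4),'wid',np.linalg.norm(c[0]-c[1]).round(4),np.linalg.norm(c[2]-c[3]).round(4),'dep',(c[:2].mean(0)-c[2:].mean(0))[0].round(4))
c=onplane('wrist',[(235,198),(326,198),(280,172)],.185,s); print('post',c.round(4))
```

```text
0.14 [ 0.5131 -0.1593  0.14  ] wid 0.1107 0.1117 dep 0.06
0.145 [ 0.5139 -0.1593  0.145 ] wid 0.1073 0.1083 dep 0.0581
0.15 [ 0.5148 -0.1592  0.15  ] wid 0.1039 0.1048 dep 0.0563
post [[ 0.506  -0.1442  0.185 ]
 [ 0.5063 -0.1735  0.185 ]
 [ 0.5147 -0.1586  0.185 ]]
```

```bash
python3 -m inch '[{"claw":0.2,"travel":[0,0,0],"turn":0},{"claw":0.2,"travel":[0,0,0],"turn":0},{"claw":0.2,"travel":[0.08,0,0],"turn":0},{"claw":0.2,"travel":[0.16,0,-0.02],"turn":0},{"claw":0.2,"travel":[0.245,0,-0.06],"turn":0}]' 20
python3 -m inch '[{"claw":0.2,"travel":[0,0,0],"turn":0},{"claw":-1,"travel":[0,0,0],"turn":0},{"claw":-1,"travel":[0,0,0],"turn":0},{"claw":-1,"travel":[0,0,0],"turn":0},{"claw":-1,"travel":[0,0,0],"turn":0}]' 60
```

```text
clock: 11.55
position: [0.5137, -0.1593, 0.1659]
ee_rot: [0.0, 1.0, 0.005, 0.001]
contact_force: [1.0, -0.8, -0.6]
width: 0.0515
gripper_force: 0.0
clock: 12.05
position: [0.5116, -0.1588, 0.1658]
ee_rot: [-0.0, 1.0, 0.005, -0.0]
contact_force: [0.2, 1.1, -0.9]
width: 0.0294
gripper_force: 59.8
```

```bash
python3 -m inch '[{"claw":-1,"travel":[0,0,-0.03],"turn":0},{"claw":-1,"travel":[0,0,-0.06],"turn":0},{"claw":-1,"travel":[0,0,-0.09],"turn":0},{"claw":-1,"travel":[0,0,-0.12],"turn":0},{"claw":-1,"travel":[0,0,-0.15],"turn":0}]' 60
python3 -m inch '[{"claw":-1,"travel":[0,0,-0.015],"turn":0},{"claw":-1,"travel":[0,0,-0.025],"turn":0},{"claw":-1,"travel":[0,0,-0.025],"turn":0}]' 60
```

```text
clock: 12.55
position: [0.5119, -0.1589, 0.1368]
ee_rot: [0.0, 1.0, 0.005, 0.0]
contact_force: [-4.4, 2.1, 10.3]
width: 0.0299
gripper_force: 61.3
clock: 12.85
position: [0.5118, -0.1589, 0.1312]
ee_rot: [0.0, 1.0, 0.005, -0.0]
contact_force: [-2.5, 1.1, 8.5]
width: 0.0295
gripper_force: 61.0
```

```bash
for i in 1 2 3 ; do python3 -m inch '[{"claw":-1,"travel":[0,0,-0.01],"turn":0},{"claw":-1,"travel":[0,0,-0.01],"turn":0},{"claw":-1,"travel":[0,0,-0.01],"turn":0}]' 60 | egrep 'pos|cont'; done
```

```text
position: [0.5118, -0.1588, 0.1295]
contact_force: [-2.2, 2.2, 8.4]
position: [0.5119, -0.1589, 0.1287]
contact_force: [-4.2, 2.9, 16.1]
position: [0.5119, -0.1589, 0.1286]
contact_force: [-7.8, 4.2, 27.7]
```

```bash
for i in 1 2; do python3 -m inch '[{"claw":-1,"travel":[0,0,0],"turn":0},{"claw":-1,"travel":[0,0,0],"turn":0},{"claw":-1,"travel":[0,0,0],"turn":0},{"claw":-1,"travel":[0,0,0],"turn":0},{"claw":-1,"travel":[0,0,0],"turn":0}]' 60 | egrep 'pos|cont'; done
python3 -m inch '[{"claw":-1,"travel":[0,0,0.01],"turn":0},{"claw":-1,"travel":[0,0,0.02],"turn":0},{"claw":-1,"travel":[0,0,0.03],"turn":0},{"claw":-1,"travel":[0,0,0.03],"turn":0}]' 60 | egrep 'pos|cont'
python3 -m inch '[{"claw":-1,"travel":[0,0,0.01],"turn":0},{"claw":-1,"travel":[0,0,0.01],"turn":0},{"claw":-1,"travel":[0,0,0.01],"turn":0}]' 60 | egrep 'pos|cont'
```

```text
position: [0.5119, -0.1589, 0.1286]
contact_force: [-7.0, 3.0, 27.4]
position: [0.5119, -0.1589, 0.1286]
contact_force: [-7.4, 3.0, 27.6]
position: [0.5118, -0.1588, 0.1317]
contact_force: [-2.1, 1.4, 8.8]
position: [0.5118, -0.1589, 0.1334]
contact_force: [-2.2, 2.0, 7.8]
```

```bash
python3 -m inch '[{"claw":-1,"travel":[0,0,0.01],"turn":0},{"claw":-1,"travel":[0,0,0.01],"turn":0},{"claw":-1,"travel":[0,0,0.01],"turn":0}]' 60 | egrep 'pos|cont'
```

```text
position: [0.512, -0.1591, 0.1342]
contact_force: [-0.7, 0.2, 0.5]
```

The hand's load has dropped to zero, so the catch is holding the tray. I'll open the fingers, rise and look.

```bash
python3 -m inch '[{"claw":0.1,"travel":[0,0,0],"turn":0},{"claw":0.1,"travel":[0,0,0],"turn":0},{"claw":0.1,"travel":[0,0,0],"turn":0},{"claw":0.1,"travel":[0,0,0],"turn":0},{"claw":0.1,"travel":[0,0,0.1],"turn":0}]' 60
python3 -m inch '[{"claw":0.1,"travel":[0,0,0.15],"turn":0},{"claw":0.1,"travel":[0,0,0.3],"turn":0},{"claw":0.1,"travel":[-0.2,0,0.45],"turn":0},{"claw":0.1,"travel":[-0.35,0,0.6],"turn":0},{"claw":0.1,"travel":[-0.35,0,0.6],"turn":0}]' 60
python3 -c "
from h import *
s,im=snap('wrist','w8');print(s['clock'],s['position'],s['contact_force'],s['width'])"
```

```text
clock: 16.25
position: [0.5105, -0.1582, 0.1525]
ee_rot: [-0.001, 1.0, 0.005, -0.003]
contact_force: [0.1, -0.7, 0.4]
width: 0.047
gripper_force: 0.0
clock: 16.75
position: [0.441, -0.1595, 0.2788]
ee_rot: [0.002, 1.0, 0.005, 0.003]
contact_force: [-0.3, 0.4, -0.2]
width: 0.0467
gripper_force: 0.0
16.75 [ 0.44103349 -0.15946048  0.27876387] [-0.27739908  0.43449036 -0.22138223] 0.04666301047813028
```

View pics/w8.png

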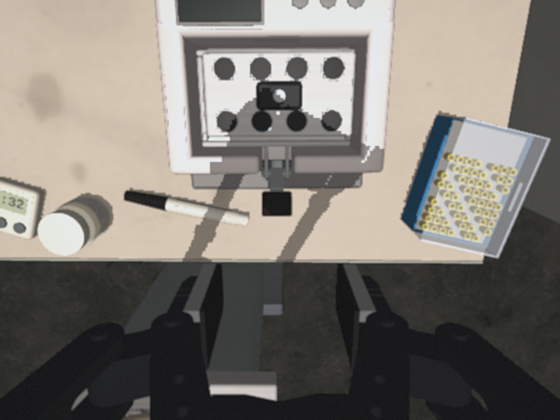

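The block sits low in the chamber and flat in the tray (top face about 203–353, 54–138), and the catch is over the bar at (276,160). The gripper is clear of everything, so I'm handing in.

```bash
python3 -c "
from rig import ticket
print(ticket.sign_off())"
```

```text
the job is handed in; nothing more can be done
None
```

I handed the job in with the block flat in the lowered tray, the catch holding it down, the vials still in the bin when last seen, and the gripper clear; the sign-off gave no verdict.

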